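# Stand the bottle that fits in the spill cup

### The job

Three amber reagent bottles stand by the white spill cup, and only one is narrow enough to go down inside it. Pick out that one and set it gently, without dropping it, upright on the floor of the cup, then let go; the other two must finish standing upright on the worktop.

Things in the scene. Friction and masses are not known exactly. Their poses are not given: they have to be found in the camera images.
- cup_floor (a point): Centre of the inner floor of the white round plastic spill cup, 7 mm above the worktop. The cup is open at the top and fixed to the worktop: straight bore 54 mm in diameter, the top 7 mm flared to 59 mm at the mouth; rim 38 mm above the worktop, 69 mm across its outside; a flat dark rubber foot 92 mm across and 5 mm high surrounds it. z points up.
- slim_centre (a point): Centre (half-way up) of the loose amber glass reagent bottle with a ribbed white screw cap, 44 mm in diameter, 102 mm tall; it stands upright on the worktop. z is its long axis, pointing up. The body's straight wall reaches about 55 mm above its foot, the shoulder narrows above that to the cap, 36 mm across, in the top 30 mm. Weighs about 0.1 kg; firm to grip round the body. 
- mid_centre (a point): Centre (half-way up) of the loose amber glass reagent bottle with a dark flat-topped stopper, 60 mm in diameter, 112 mm tall; it stands upright on the worktop. z is its long axis, pointing up. Straight wall up to about 65 mm above its foot, then a shoulder; the stopper is 48 mm across. Too wide for the cup. 
- wide_centre (a point): Centre (half-way up) of the loose amber glass reagent bottle with a dark flat-topped stopper, 62 mm in diameter, 117 mm tall; it stands upright on the worktop. z is its long axis, pointing up. Straight wall up to about 70 mm above its foot, then a shoulder; the stopper is 49 mm across. Too wide for the cup. 

How it is judged (in metres and radians):
At the end, for the whole second after the job is handed in: The 44 mm bottle stands in the cup: within 12 mm of its axis, its foot within 8 mm of the inner floor, tilted less than 10 degrees. The other two bottles stand on the worktop, upright within 10 degrees and their centres within 10 mm of the standing height. All at rest (horizontal distance between slim_centre and cup_floor below 0.012 m and z of slim_centre in the frame of cup_floor below 0.059 m and angle between each of slim_centre, mid_centre, wide_centre's own z axis and vertical below 0.17 rad and linear speed of each of slim_bottle, mid_bottle, wide_bottle below 0.02 m/s and height (world z) of mid_centre between 0.046 and 0.066 m and height (world z) of wide_centre between 0.0485 and 0.0685 m); the robot touches nothing.
It fails at once if the bottle is dropped or slammed into the cup (faster than 0.6 m/s within 40 mm of its axis and below 60 mm over its floor) (horizontal distance between slim_centre and cup_floor below 0.04 m and z of slim_centre in the frame of cup_floor below 0.111 m and linear speed of slim_bottle above 0.6 m/s).
It also fails if it takes over 38 s, if anything falls off the work surface, if the arm or the gripper's body presses on something with over 40 N, if the wrist force passes 120 N, or if a joint passes its speed limit or range.

### The arm

A 6-joint arm with a two-finger parallel gripper is mounted at the origin on a cart in front of the work surface, level with it; the furniture and walls round the work are solid. World frame = base frame: x ahead of the robot, y to its left, z up, the work surface at z = 0. Lengths are in mm, angles in degrees, forces in N, time in s.
With the tool pointing down it reaches from about 300 to 850 mm from the base axis. Payload 4.2 kg.
Tool frame: the origin (TCP) lies at the very end of the fingers, on their centre line; the grasp point (between the pads) lies 19 mm behind it; z points along the fingers, y is the direction in which the jaws open and shut (so a half turn about z gives the same grasp; the last joint's range is limited). The gripper opens to 91 mm and grips with 3 to 60 N. Pads are 32 mm wide; open, the fingers measure 118 mm over their backs; the gripper's body (76 mm by 178 mm) begins 60 mm behind the grasp point.
Start: joints at [-67.494, 18.312, 89.639, -0, 72.044, -1.146], TCP at [230.681, -526.716, 213.976] pointing down, gripper open.
Joint ranges: [-177.97, 177.97], [-48.28, 115.42], [12.27, 149.76], [-77.06, 257.06], [2.81, 150.46], [-146.56, 146.56]. Speed limits (degrees/s): [147.25, 147.25, 180, 180, 180, 180].

### API

Orientations are given as [roll, pitch, yaw] about the fixed x, y, z axes, in that order (R = Rz(yaw) Ry(pitch) Rx(roll)).
In Python, from workcell import env gives the robot as it stands. The module is installed in compiled form; this text tells all that it offers.
- The arm moves only by the tool arm_command, never from a script. Its argument "targets" is a list of rows, each a list of 5 numbers: the closure, from 0 (fully open) to 1 (shut), then the shift along the tool's x, y, z each as a share of 50 cm, from -1 to 1, then the turn about the tool's z as a share of pi/4 rad, from -1 to 1. A call has 1 to 8 rows; each row is the pose to reach, as a shift and turn from the pose measured when the call began, along the tool's axes at that moment; what a row does not reach only later rows make up. A row lasts 1/12 s, in which the tool goes at most 41.7 mm and 7.16 degrees, less where a joint would pass 70% of its speed; a pose out of reach is approached as far as the arm can. A call with a number of a shift or a turn outside -1 to 1 is refused whole. A call with a gripper value outside its range is refused whole. The fingers move at their own pace and stop on an object; "squeeze" is the grip in N (left out, the last holds). Time passes only in rows, so rows that repeat a pose let the fingers close. It gives the time, the measured TCP pose, the force and the opening at its end, in the units of the state.
- env.state(): the state, without advancing time (a new reading comes with each control period).
- env.grab_frame(name): name is "scene" or "side" or "wrist"; returns the picture (400x640x3 uint8, red, green, blue); there is no depth.
- env.camera_params(name): a dict with "camera_matrix" (3x3 intrinsics, pixels), "dist_coeffs" ([k1, k2, p1, p2, k3] as OpenCV has them; the pictures are not rectified), "R" (3x3) and "t" (3): a world point X has camera coordinates R X + t; the wrist camera has in their place "hand_eye" (4x4, takes a point from camera to tool coordinates, whose origin is the TCP and whose axes are the flange's). Camera axes: x right, y down, z forward; pixel columns grow to the right and rows downward; lengths in mm; the calibration is good to about 2 mm. A picture is of the moment at which its call begins: read the wrist's pose just before it. camera_params takes no time and is no camera call.
- env.job_done(): hands the job in, once; it reports no verdict.
The state is a dict: "time_s": time; "qpos": joint angles; "qvel": joint speeds; "effort": joint torques, N m; "ee_pos": TCP position; "ee_rot": TCP orientation; "force": force on the tool from outside, world axes, zero at the start; "torque": the same for the moment, N m; "gripper_width": finger opening in mm.
Only numpy, scipy, OpenCV 4.12 (cv2) and the standard library are available. Lean on these libraries where they do the work, as an engineer would, in place of code of your own. Each camera call takes 0.05 s, during which the arm holds its last target.

## Working session

There is one attempt and no reset: what is moved stays moved. The work goes in short steps, Python scripts to look and compute and a tool call to move; the robot and the scene stay as the last step left them, time stands still between calls to the robot, and variables do not carry over. Pictures are saved under pics/ and viewed, and the job is handed in when it is done.

Besides the shell and the picture viewer there is one more tool, called after "Call:" as name(argument=value, ...) on one line, values as JSON. arm_command: Moves the arm, as the interface text tells. Shift numbers are shares of 50 cm and turn numbers shares of pi/4 rad, none past 1 either way. Its arguments: {"type":"object","properties":{"targets":{"type":"array"},"squeeze":{"type":"number"}},"required":["targets"]}

```bash
mkdir -p pics; python3 - <<'E'
from workcell import env
import cv2,numpy as np
s=env.state();print(s)
for n in ["scene","side","wrist"]:
    im=env.grab_frame(n);cv2.imwrite(f"pics/{n}0.png",im[:,:,::-1])
    print(n,{k:np.round(np.array(v),4).tolist() for k,v in env.camera_params(n).items()})
E
```

```text
{'time_s': 0.0, 'qpos': array([-6.74931656e+01,  1.83520397e+01,  8.97064549e+01, -1.30973231e-03,
        7.20435345e+01, -1.14700838e+00]), 'qvel': array([-0.04672546,  0.0076358 ,  0.067697  , -0.10857901, -0.08177503,
       -0.07795068]), 'effort': array([ 1.98044792e-03, -4.12450254e+01, -2.31979430e+01,  7.30097503e-02,
        4.59844933e-02, -1.35648756e-04]), 'ee_pos': array([ 230.48649448, -526.23271182,  213.11595485]), 'ee_rot': array([-1.79897966e+02, -7.97424142e-04,  2.36542470e+01]), 'force': array([ 0.99314957, -0.74742998,  0.1721622 ]), 'torque': array([-0.05174877, -0.00695746,  0.01971727]), 'gripper_width': 90.99730098301215}
scene {'camera_matrix': [[499.6144, 0.0, 323.1902], [0.0, 499.6144, 200.5065], [0.0, 0.0, 1.0]], 'dist_coeffs': [0.0504, 0.0, 0.0, 0.0, 0.0], 'R': [[-0.6258, -0.7799, 0.0145], [-0.553, 0.4305, -0.7134], [0.5501, -0.4544, -0.7006]], 't': [406.8789, 233.4327, 1005.8555]}
side {'camera_matrix': [[437.1577, 0.0, 316.2698], [0.0, 437.1577, 198.5227], [0.0, 0.0, 1.0]], 'dist_coeffs': [-0.0428, 0.0, 0.0, 0.0, 0.0], 'R': [[0.9974, -0.0713, -0.0137], [-0.0514, -0.5617, -0.8257], [0.0512, 0.8243, -0.5639]], 't': [-445.1076, 160.8169, 894.0368]}
wrist {'camera_matrix': [[331.0259, 0.0, 317.7369], [0.0, 331.0259, 197.8937], [0.0, 0.0, 1.0]], 'dist_coeffs': [-0.022, 0.0, 0.0, 0.0, 0.0], 'hand_eye': [[0.0014, -0.9545, -0.2981, 84.7546], [1.0, 0.0014, 0.0002, 0.4252], [0.0002, -0.2981, 0.9545, -171.0723], [0.0, 0.0, 0.0, 1.0]]}
```

View pics/scene0.png

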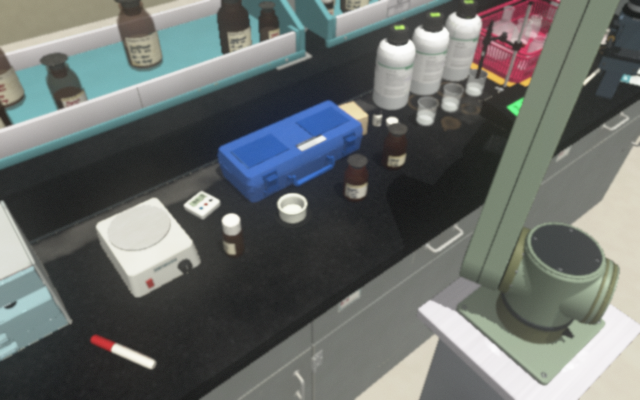

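View pics/side0.png

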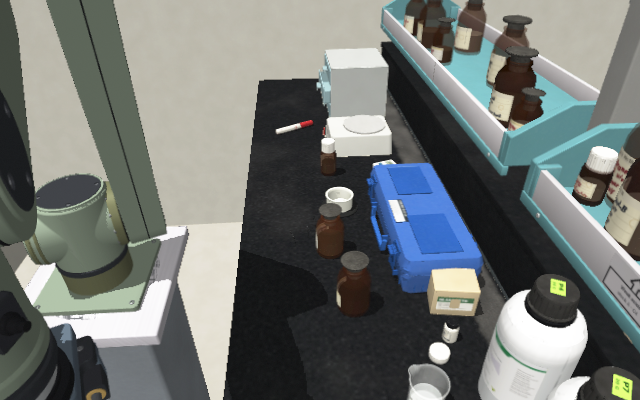

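View pics/wrist0.png

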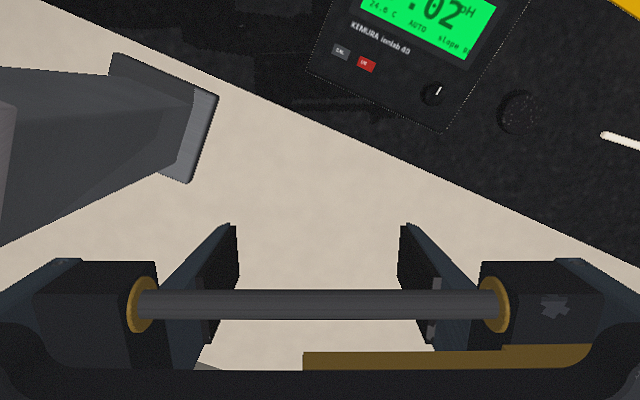

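The scene view shows the slim white-capped bottle at about (232,235), the cup at (292,207) and the dark-stoppered bottles at (356,177) and (397,146). In the side view the slim bottle is at (328,157), the cup at (340,199) and the others at (330,231) and (354,284). The wrist camera sees none of them. Next I'll enlarge these areas.

```bash
python3 - <<'E'
import cv2,numpy as np
a=cv2.imread("pics/scene0.png")[115:270,205:415];b=cv2.imread("pics/side0.png")[130:320,280:400]
cv2.imwrite("pics/c1.png",cv2.resize(a[85:,0:120],None,fx=6,fy=6,interpolation=2))
cv2.imwrite("pics/c2.png",cv2.resize(b[:90],None,fx=6,fy=6,interpolation=2))
E
```

```text
(no output)
```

View pics/c1.png

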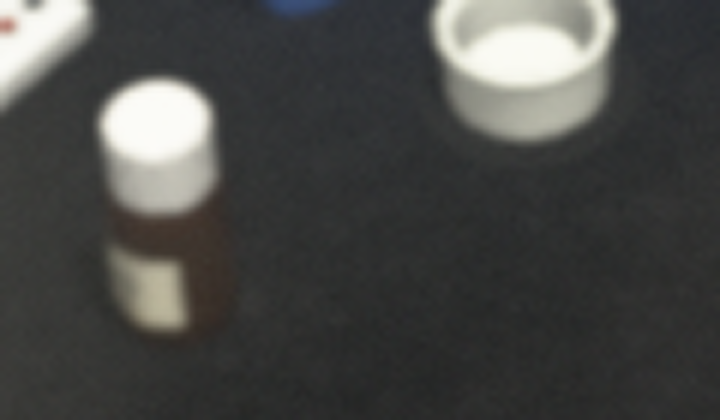

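View pics/c2.png

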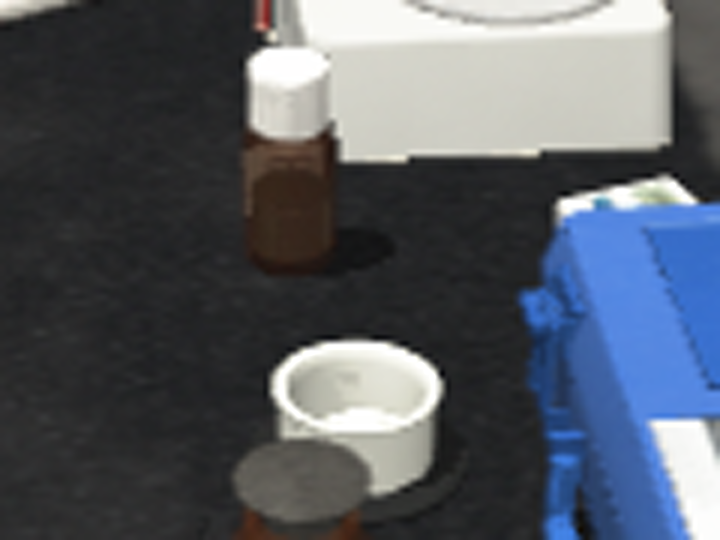

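```bash
cat > h.py <<'E'
import cv2,numpy as np
from workcell import env
from scipy.optimize import least_squares
def proj(n,X):
    p=env.camera_params(n);R=np.array(p["R"]);t=np.array(p["t"],float)
    return cv2.projectPoints(np.atleast_2d(np.array(X,float)),cv2.Rodrigues(R)[0],t,np.array(p["camera_matrix"]),np.array(p["dist_coeffs"]))[0][:,0]
def onplane(n,uv,z):
    return least_squares(lambda q:proj(n,[q[0],q[1],z])[0]-uv,[500,0]).x
def circ(x,y,z,r):
    a=np.linspace(0,2*np.pi,60);return np.c_[x+r*np.cos(a),y+r*np.sin(a),0*a+z]
def overlay(n,im,circs,box,f,out):
    x0,y0,x1,y1=box
    c=cv2.resize(im[y0:y1,x0:x1],None,fx=f,fy=f,interpolation=2)
    for k in circs:
        q=((proj(n,circ(*k))-[x0,y0]+0.5)*f).round().astype(int)
        cv2.polylines(c,[q],True,(0,255,0),1)
    cv2.imwrite(out,c)
E
python3 - <<'E'
from h import *
print("cap",onplane("scene",[231.3,219.6],102),onplane("side",[328,141.3],102))
print("cup",onplane("scene",[292.4,202.5],38),onplane("side",[339.5,194.7],38))
print("d1",onplane("scene",[357,160],112),onplane("side",[330,210],112))
print("d2",onplane("scene",[397,130],117),onplane("side",[354,261],117))
E
```

```text
cap [503.2505887  365.82397866] [504.66475465 360.54748976]
cup [519.25196587 198.58949924] [517.74187635 199.57750271]
d1 [478.98606073  37.66883499] [478.30760403  36.46233019]
d2 [ 500.78193445 -114.49431813] [ 504.22563907 -123.46040445]
```

```bash
python3 - <<'E'
from h import *
cs=[(504,364,102,18),(504,364,72,18),(504,364,0,22),(504,364,55,22),(518.5,199,38,34.5),(518.5,199,38,29.5),(518.5,199,0,46),(518.5,199,7,27),(479,37,112,24),(479,37,0,30.5)]
overlay("scene",cv2.imread("pics/scene0.png"),cs,(210,150,380,265),4,"pics/o1.png")
overlay("side",cv2.imread("pics/side0.png"),cs,(300,130,400,265),4,"pics/o2.png")
E
```

```text
(no output)
```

View pics/o1.png

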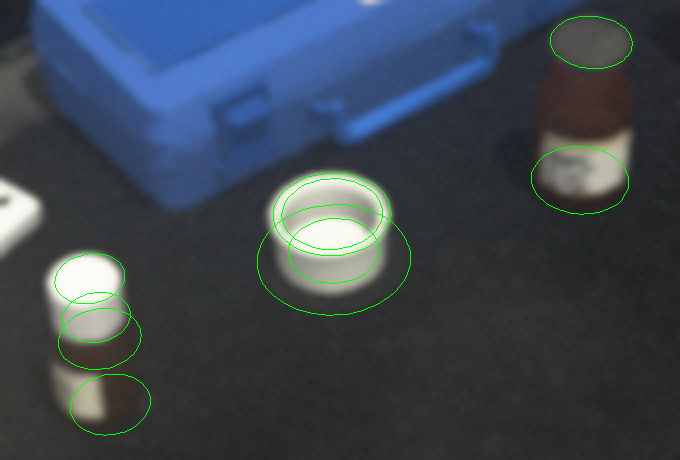

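View pics/o2.png

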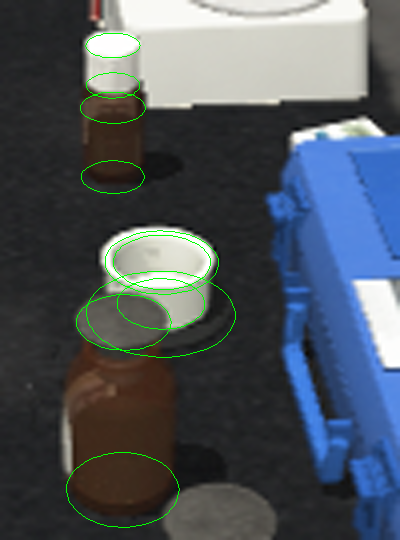

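```bash
cat >> h.py <<'E'
from scipy.spatial.transform import Rotation as Ro
def cmd(x,y,z,yaw=None):
    s=env.state();R=Ro.from_euler('xyz',s['ee_rot'],degrees=True).as_matrix()
    d=R.T@(np.array([x,y,z])-s['ee_pos'])/500
    t=0 if yaw is None else -(yaw-s['ee_rot'][2])/45
    print("t",round(s['time_s'],2),"pos",s['ee_pos'].round(1),s['ee_rot'].round(2),"shift",d.round(4),"turn",round(t,4),"rows",round(np.linalg.norm(d)*500/41.7,1))
E
python3 - <<'E'
from h import *
cmd(310,-200,215,0)
for n,uv,z in [("scene",(147,292),0),("scene",(200,262),0),("scene",(128,203),0)]: print(onplane(n,uv,z).round(0))
E
```

```text
t 0.15 pos [ 230.5 -526.4  213.3] [-179.92   -0.     23.65] shift [ 0.4075 -0.5341 -0.0027] turn 0.5256 rows 8.1
[523. 567.]
[526. 444.]
[794. 491.]
```

Call:
arm_command(targets=[[0,0.4,-0.53,0,0.525],[0,0.4,-0.53,0,0.525],[0,0.4,-0.53,0,0.525],[0,0.4,-0.53,0,0.525],[0,0.4,-0.53,0,0.525],[0,0.4,-0.53,0,0.525],[0,0.4,-0.53,0,0.525],[0,0.4,-0.53,0,0.525]])

```text
time_s: 0.82
ee_pos: [307.1, -201.3, 213.6]
ee_rot: [-179.9, 0.0, -0.0]
force: [0.8, 0.4, 0.9]
gripper_width: 91.2
```

```bash
python3 -c "
from h import *
cmd(370,40,215,0);cmd(440,280,215,0)"
```

```text
t 0.82 pos [ 307.1 -201.3  213.6] [-1.7992e+02  2.0000e-02 -3.0000e-02] shift [ 0.1256 -0.4828 -0.0022] turn -0.0006 rows 6.0
t 0.82 pos [ 307.1 -201.3  213.6] [-1.7992e+02  2.0000e-02 -3.0000e-02] shift [ 0.2653 -0.9628 -0.0016] turn -0.0006 rows 12.0
```

Call:
arm_command(targets=[[0,0.266,-0.962,0,0],[0,0.266,-0.962,0,0],[0,0.266,-0.962,0,0],[0,0.266,-0.962,0,0],[0,0.266,-0.962,0,0],[0,0.266,-0.962,0,0],[0,0.266,-0.962,0,0],[0,0.266,-0.962,0,0]])

```text
time_s: 1.48
ee_pos: [395.6, 120.2, 214.1]
ee_rot: [-179.9, -0.0, 0.0]
force: [1.1, -0.2, 0.4]
gripper_width: 91.2
```

```bash
python3 -c "
from h import *
cmd(440,280,215,0)"
```

```text
t 1.48 pos [395.6 120.2 214.1] [-1.7993e+02 -0.0000e+00  1.0000e-02] shift [ 0.0888 -0.3196 -0.0014] turn 0.0003 rows 4.0
```

Call:
arm_command(targets=[[0,0.088,-0.32,0,0],[0,0.088,-0.32,0,0],[0,0.088,-0.32,0,0],[0,0.088,-0.32,0,0],[0,0.088,-0.32,0,0],[0,0.088,-0.32,0,0],[0,0.088,-0.32,0,0]])

```text
time_s: 2.07
ee_pos: [439.0, 279.6, 213.7]
ee_rot: [180.0, 0.1, 0.1]
force: [-0.7, -0.7, -0.2]
gripper_width: 91.6
```

```bash
cat >> h.py <<'E'
def wproj(s,X):
    p=env.camera_params("wrist");H=np.array(p["hand_eye"])
    T=np.eye(4);T[:3,:3]=Ro.from_euler('xyz',s['ee_rot'],degrees=True).as_matrix();T[:3,3]=s['ee_pos']
    W=np.linalg.inv(T@H)
    return cv2.projectPoints(np.atleast_2d(np.array(X,float)),cv2.Rodrigues(W[:3,:3])[0],W[:3,3],np.array(p["camera_matrix"]),np.array(p["dist_coeffs"]))[0][:,0]
def wplane(s,uv,z):
    return least_squares(lambda q:wproj(s,[q[0],q[1],z])[0]-uv,[500,200]).x
def woverlay(s,im,circs,box,f,out):
    x0,y0,x1,y1=box
    c=cv2.resize(im[y0:y1,x0:x1],None,fx=f,fy=f,interpolation=2)
    for k in circs:
        q=((wproj(s,circ(*k))-[x0,y0]+0.5)*f).round().astype(int)
        cv2.polylines(c,[q],True,(0,255,0),1)
    cv2.imwrite(out,c)
E
python3 - <<'E'
from h import *
import pickle
s=env.state();im=env.grab_frame("wrist")[:,:,::-1].copy();cv2.imwrite("pics/w1.png",im);pickle.dump(s,open("s1.pkl","wb"))
print(s['ee_pos'],s['ee_rot'])
print(wproj(s,[[504,364,102],[504,364,0],[518.5,199,38],[518.5,199,7]]))
E
```

```text
[438.96022072 279.64094049 213.70162643] [1.79987381e+02 8.56304377e-02 5.09198081e-02]
[[216.28652893 119.33510831]
 [242.67908001 112.7437062 ]
 [397.38953646 100.35783956]
 [390.88810885  99.845194  ]]
```

View pics/w1.png

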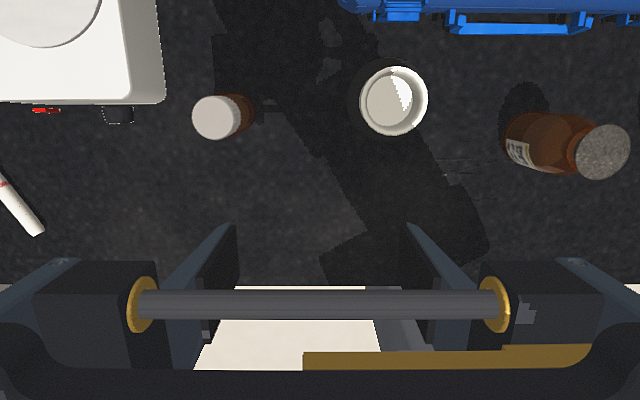

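The wrist view shows the slim cap at about (216,117), the cup rim at (394,100) and a dark bottle at (600,150). The predictions are close, so I'll overlay them.

```bash
python3 - <<'E'
from h import *
import pickle
s=pickle.load(open("s1.pkl","rb"))
cs=[(504,364,102,18),(504,364,0,22),(504,364,55,22),(518.5,199,38,34.5),(518.5,199,38,29.5),(518.5,199,7,27)]
woverlay(s,cv2.imread("pics/w1.png"),cs,(180,50,440,150),3,"pics/o3.png")
E
```

```text
(no output)
```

View pics/o3.png

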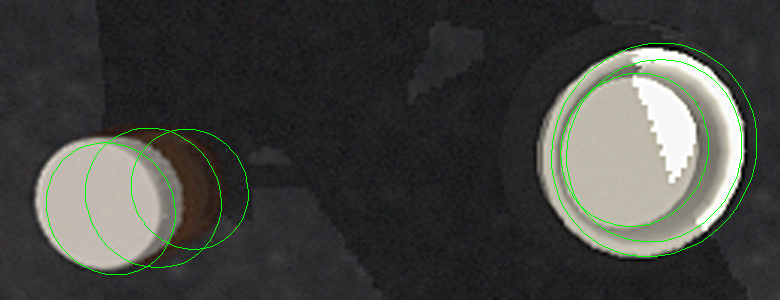

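```bash
python3 - <<'E'
from h import *
im=cv2.imread("pics/w1.png")[80:150,180:290]
im=(255*(np.clip(im/255.,0,.5)/.5)**.5).astype(np.uint8)
cv2.imwrite("pics/e1.png",cv2.resize(im,None,fx=7,fy=7,interpolation=2))
im=cv2.imread("pics/scene0.png")[205:265,205:265]
im=(255*(np.clip(im/255.,0,.5)/.5)**.5).astype(np.uint8)
cv2.imwrite("pics/e2.png",cv2.resize(im,None,fx=8,fy=8,interpolation=2))
E
```

```text
(no output)
```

View pics/e1.png

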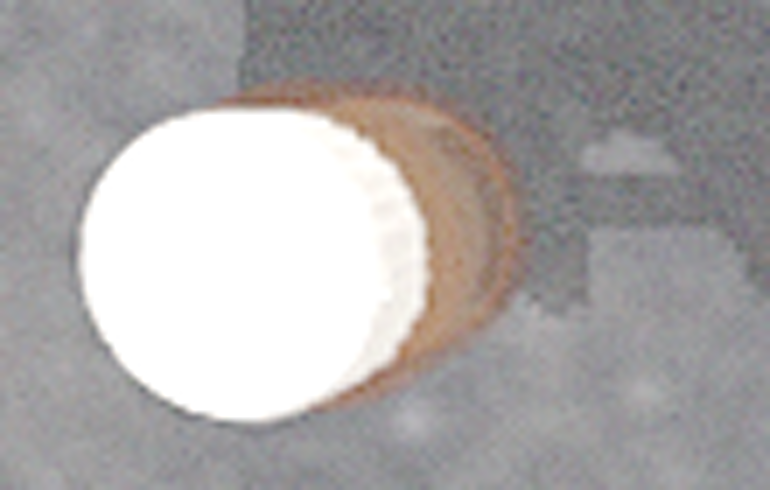

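View pics/e2.png

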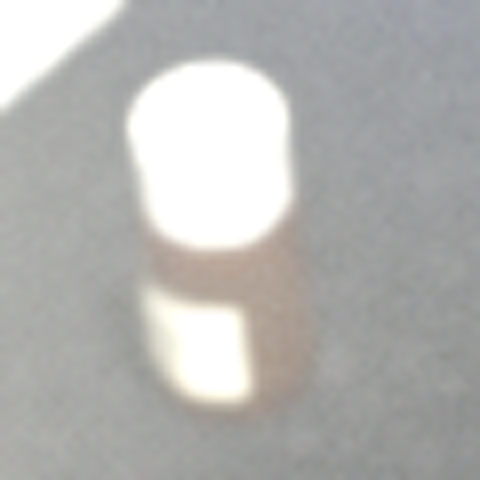

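```bash
python3 -c "
from h import *
cmd(505,367,130,0)"
```

```text
t 2.12 pos [439.  279.1 214. ] [-1.7999e+02  6.0000e-02 -1.0000e-02] shift [ 0.1322 -0.1758  0.1678] turn -0.0002 rows 3.3
```

Call:
arm_command(targets=[[0,0.132,-0.175,0.1,0],[0,0.132,-0.175,0.168,0],[0,0.132,-0.175,0.168,0],[0,0.132,-0.175,0.168,0],[0,0.132,-0.175,0.168,0],[0,0.132,-0.175,0.168,0]])

```text
time_s: 2.62
ee_pos: [504.5, 365.0, 130.0]
ee_rot: [179.9, 0.1, -0.1]
force: [0.7, -0.1, 0.6]
gripper_width: 91.5
```

```bash
python3 - <<'E'
from h import *
s=env.state();im=env.grab_frame("wrist")[:,:,::-1].copy();cv2.imwrite("pics/w2.png",im)
print(s['ee_pos'],s['ee_rot'])
woverlay(s,im,[(505,367,102,18),(505,367,72,18)],(220,130,420,280),4,"pics/o4.png")
cmd(505,367,36,0)
E
```

```text
[504.52546764 364.96515748 130.00945023] [ 1.79922048e+02  1.46121739e-01 -6.88190339e-02]
t 2.67 pos [504.8 365.1 131.2] [ 1.8e+02  4.0e-02 -7.0e-02] shift [ 0.0006 -0.0037  0.1904] turn -0.0016 rows 2.3
```

View pics/o4.png

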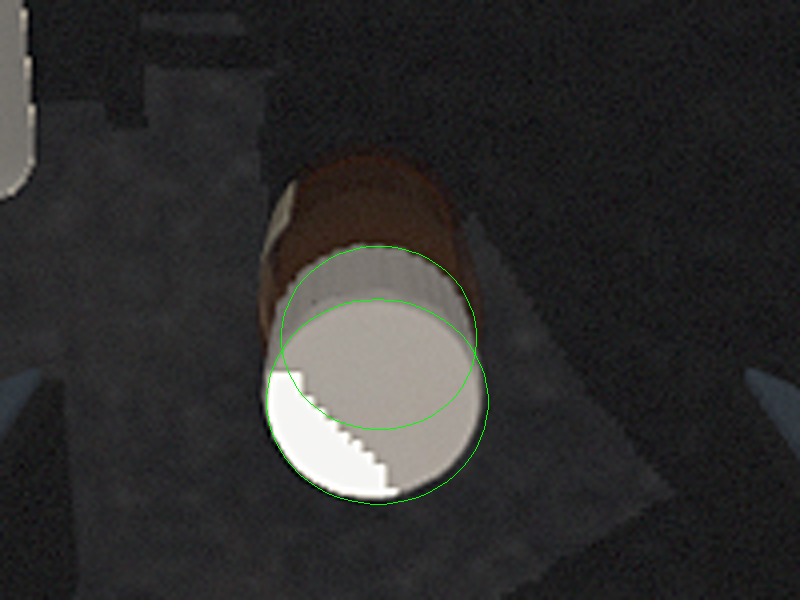

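Call:
arm_command(targets=[[0,0.002,-0.005,0.05,0],[0,0.002,-0.005,0.1,0],[0,0.002,-0.005,0.14,0],[0,0.002,-0.005,0.17,0],[0,0.002,-0.005,0.19,0],[0,0.002,-0.005,0.19,0],[0,0.002,-0.005,0.19,0],[0,0.002,-0.005,0.19,0]])

```text
time_s: 3.33
ee_pos: [506.6, 367.9, 38.2]
ee_rot: [-179.9, -0.1, -0.1]
force: [0.3, 0.6, 0.2]
gripper_width: 90.9
```

```bash
python3 - <<'E'
from h import *
cmd(505.5,367.5,36,0)
E
```

```text
t 3.33 pos [506.6 367.9  38.2] [-1.799e+02 -1.100e-01 -1.000e-01] shift [-0.0022  0.0008  0.0044] turn -0.0022 rows 0.1
```

Call:
arm_command(targets=[[0.2,0,0,0.004,0],[0.3,0,0,0.004,0],[0.4,0,0,0.004,0],[0.5,0,0,0.004,0],[0.6,0,0,0.004,0],[0.7,0,0,0.004,0],[0.7,0,0,0.004,0],[0.7,0,0,0.004,0]], squeeze=15)

```text
time_s: 4.0
ee_pos: [506.7, 368.2, 36.2]
ee_rot: [-179.9, -0.1, -0.1]
force: [-0.4, 0.2, -0.3]
gripper_width: 42.7
```

```bash
python3 - <<'E'
from h import *
s=env.state();print(s['gripper_width'],s['force'].round(1));cmd(506,367.5,130,0)
E
```

```text
42.734193496284355 [-0.4  0.2 -0.3]
t 4.0 pos [506.7 368.2  36.2] [-1.7987e+02 -1.2000e-01 -1.0000e-01] shift [-0.001   0.001  -0.1876] turn -0.0021 rows 2.2
```

Call:
arm_command(targets=[[0.7,0,0,-0.02,0],[0.7,0,0,-0.06,0],[0.7,0,0,-0.1,0],[0.7,0,0,-0.14,0],[0.7,0,0,-0.17,0],[0.7,0,0,-0.17,0],[0.7,0,0,-0.17,0]])

```text
time_s: 4.58
ee_pos: [506.8, 368.1, 122.1]
ee_rot: [-179.8, -0.2, -0.1]
force: [-0.8, -0.4, -1.5]
gripper_width: 43.0
```

```bash
python3 - <<'E'
from h import *
s=env.state();im=env.grab_frame("wrist")[:,:,::-1].copy();cv2.imwrite("pics/w3.png",im)
sc=env.grab_frame("scene")[:,:,::-1].copy()
x,y,z=s['ee_pos'];print(s['ee_pos'],s['gripper_width'])
b=z-36
woverlay(s,im,[(x,y,b+102,18),(x,y,b+72,18)],(220,130,420,280),4,"pics/o5.png")
overlay("scene",sc,[(x,y,b+102,18),(x,y,b,22)],(180,150,300,250),5,"pics/o6.png")
cmd(518,240,125,0)
E
```

```text
[506.76970494 368.11822933 122.11752161] 42.987109479046126
t 4.68 pos [505.8 367.4 120.1] [-1.7995e+02 -1.0000e-02 -1.0000e-01] shift [ 0.0249  0.2548 -0.01  ] turn -0.0022 rows 3.1
```

View pics/o5.png

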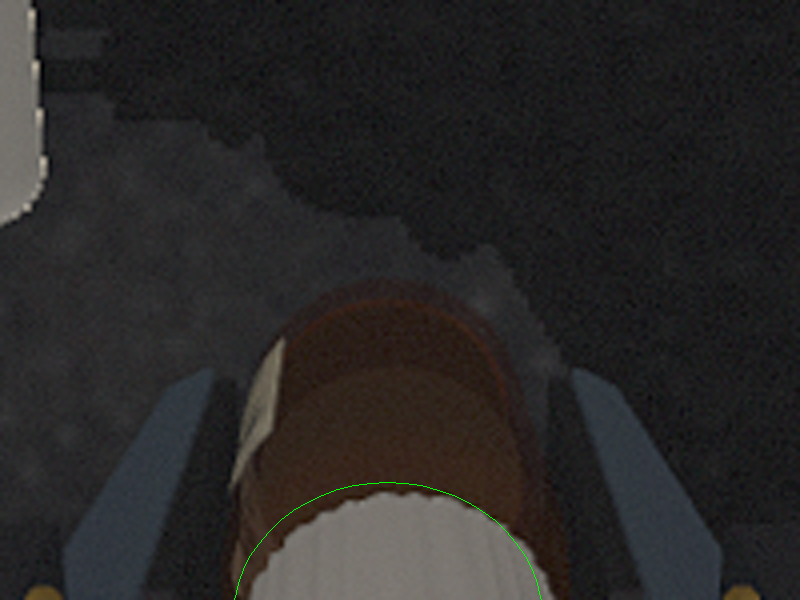

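View pics/o6.png

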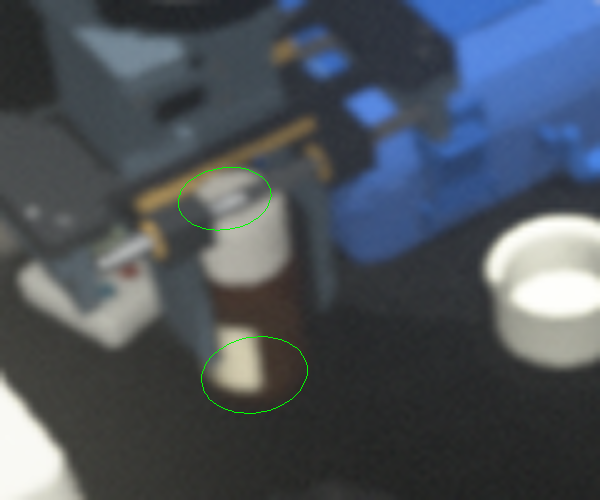

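```bash
python3 - <<'E'
from h import *
cmd(518,200.5,112,0)
E
```

```text
t 4.68 pos [505.8 367.4 120.1] [-1.7995e+02 -1.0000e-02 -1.0000e-01] shift [0.0251 0.3338 0.0159] turn -0.0022 rows 4.0
```

Call:
arm_command(targets=[[0.7,0.005,0.05,0,0],[0.7,0.01,0.11,0,0],[0.7,0.016,0.18,0,0],[0.7,0.02,0.25,0,0],[0.7,0.025,0.3,0.008,0],[0.7,0.025,0.334,0.016,0],[0.7,0.025,0.334,0.016,0],[0.7,0.025,0.334,0.016,0]])

```text
time_s: 5.35
ee_pos: [517.2, 199.5, 110.7]
ee_rot: [-180.0, 0.1, -0.2]
force: [0.7, 0.6, -1.4]
gripper_width: 43.4
```

```bash
cat > look.py <<'E'
from h import *
import sys
k=sys.argv[1];cx,cy=float(sys.argv[2]),float(sys.argv[3])
s=env.state();im=env.grab_frame("wrist")[:,:,::-1].copy()
sc=env.grab_frame("scene")[:,:,::-1].copy();sd=env.grab_frame("side")[:,:,::-1].copy()
for n,i in (("w",im),("s",sc),("d",sd)): cv2.imwrite(f"pics/raw{n}{k}.png",i)
x,y,z=s['ee_pos'];print(s['ee_pos'],s['ee_rot'],s['gripper_width'],s['force'].round(1))
b=z-36;c=[(cx,cy,38,34.5),(cx,cy,38,29.5),(x,y,b,22)]
woverlay(s,im,c,(240,90,400,210),5,f"pics/ow{k}.png")
overlay("scene",sc,c,(240,140,350,240),7,f"pics/os{k}.png")
overlay("side",sd,c,(290,130,390,220),7,f"pics/od{k}.png")
E
python3 look.py 1 518 200.5
```

```text
[517.19383    199.53140487 110.72605521] [-1.79985183e+02  1.42538936e-01 -2.07350128e-01] 43.40806059621765 [ 0.7  0.6 -1.4]
```

View pics/ow1.png

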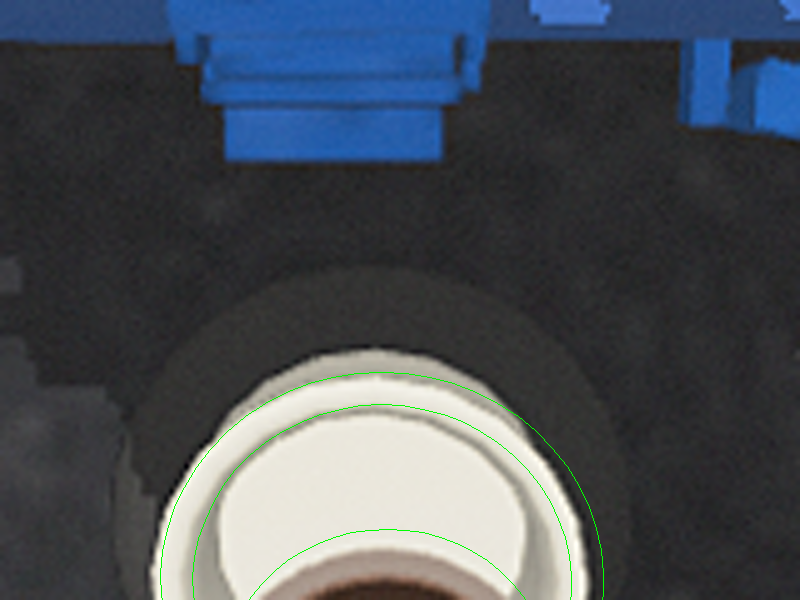

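View pics/os1.png

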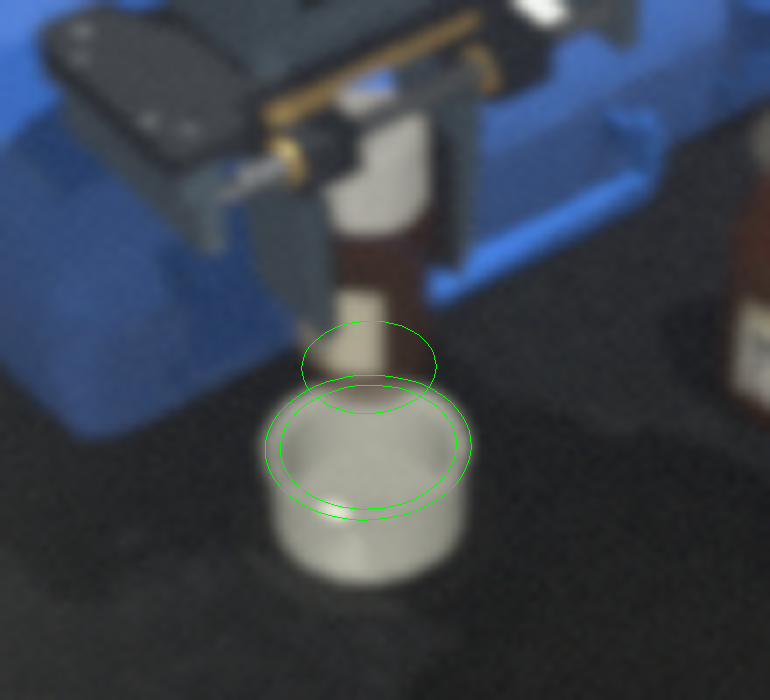

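View pics/od1.png

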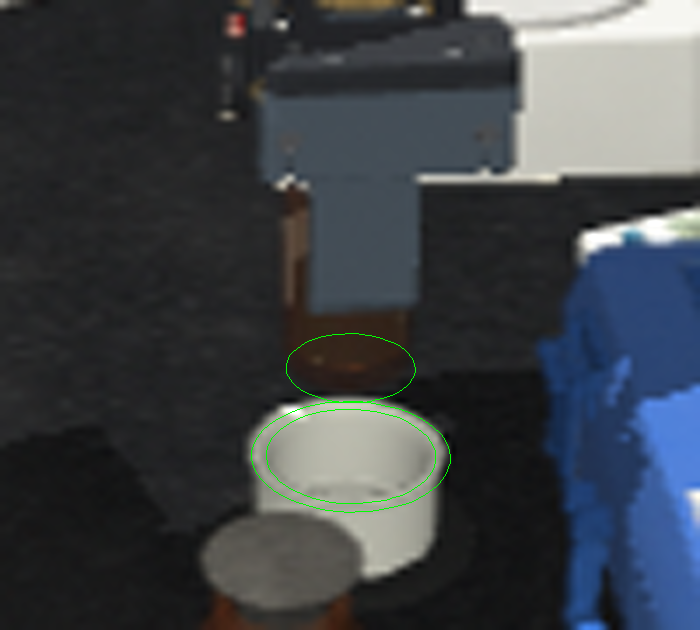

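```bash
python3 - <<'E'
from h import *
cmd(518,201.7,84,0)
E
```

```text
t 5.5 pos [517.9 201.3 111.6] [-1.7994e+02  1.0000e-02 -5.0000e-02] shift [ 0.0001 -0.0007  0.0553] turn -0.001 rows 0.7
```

Call:
arm_command(targets=[[0.7,0,-0.002,0.02,0],[0.7,0,-0.002,0.04,0],[0.7,0,-0.002,0.055,0],[0.7,0,-0.002,0.055,0],[0.7,0,-0.002,0.055,0]])

```text
time_s: 5.92
ee_pos: [517.3, 202.4, 83.1]
ee_rot: [-180.0, 0.1, -0.0]
force: [0.1, 1.2, -0.8]
gripper_width: 42.7
```

```bash
python3 look.py 2 517.5 202
```

```text
[517.26104115 202.41621897  83.08329521] [-1.79980608e+02  1.24028945e-01 -2.25936051e-02] 42.700513504365276 [ 0.1  1.2 -0.8]
```

View pics/ow2.png

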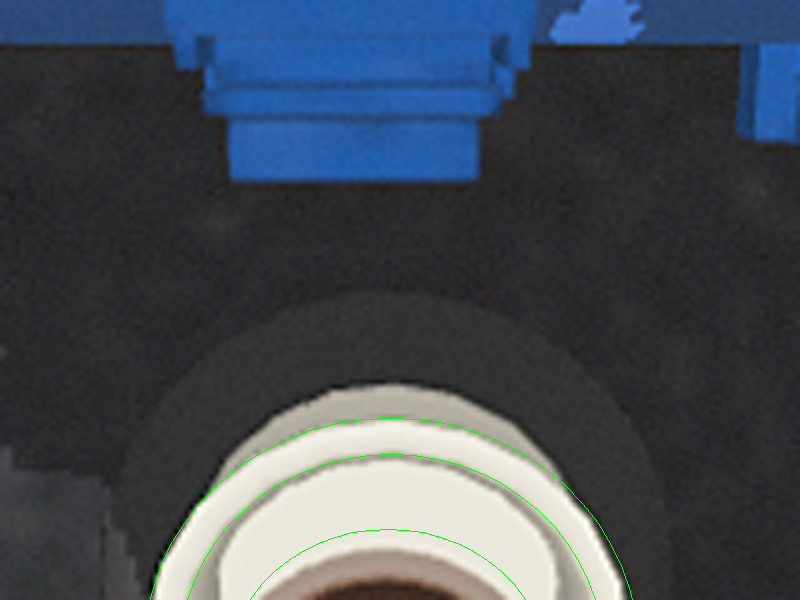

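View pics/os2.png

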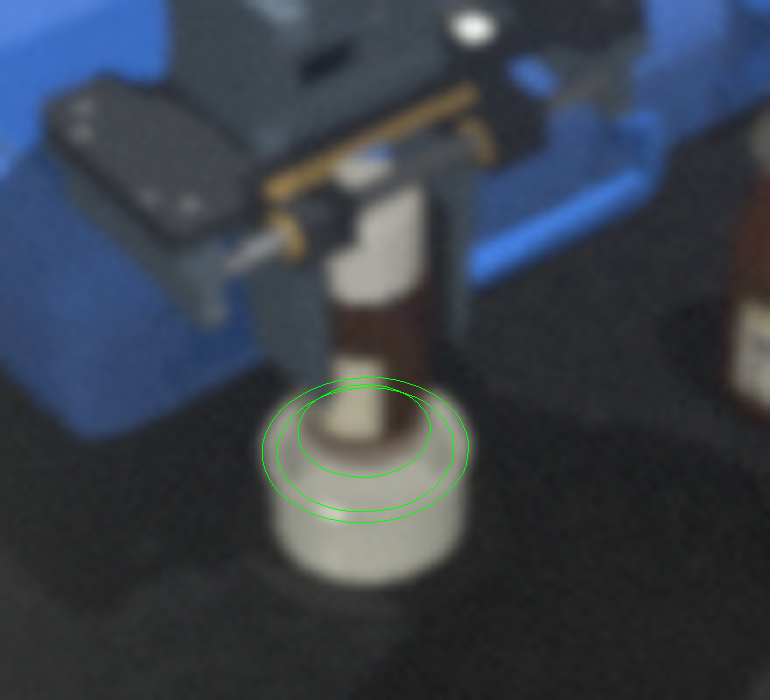

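View pics/od2.png

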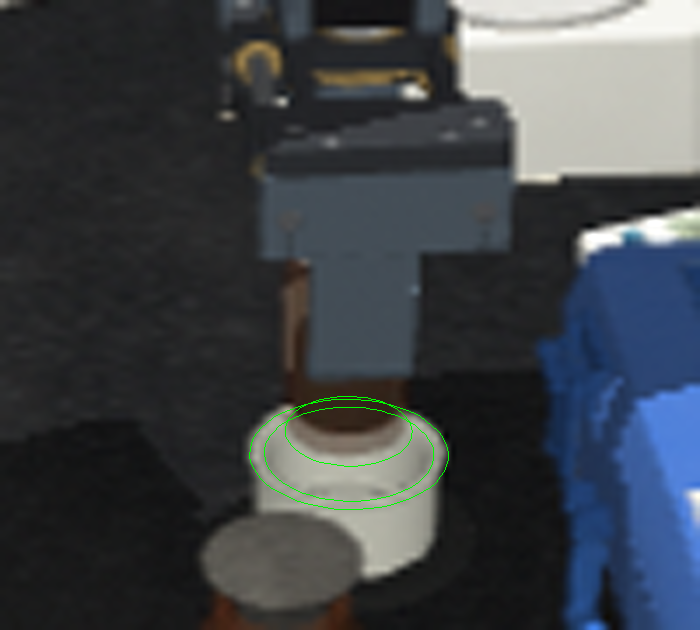

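Call:
arm_command(targets=[[0.7,0.003,0,0.0,0],[0.7,0.003,0,0.012,0],[0.7,0.003,0,0.024,0],[0.7,0.003,0,0.036,0],[0.7,0.003,0,0.048,0],[0.7,0.003,0,0.06,0],[0.7,0.003,0,0.06,0],[0.7,0.003,0,0.06,0]])

```text
time_s: 6.73
ee_pos: [519.4, 202.4, 53.8]
ee_rot: [-179.9, 0.0, -0.0]
force: [0.4, 0.2, -0.2]
gripper_width: 42.9
```

```bash
python3 look.py 3 517.5 202
```

```text
[519.40424089 202.44077133  53.75248524] [-1.79948482e+02  3.86498021e-02 -4.70209521e-02] 42.93752014167338 [ 0.4  0.2 -0.2]
```

View pics/ow3.png

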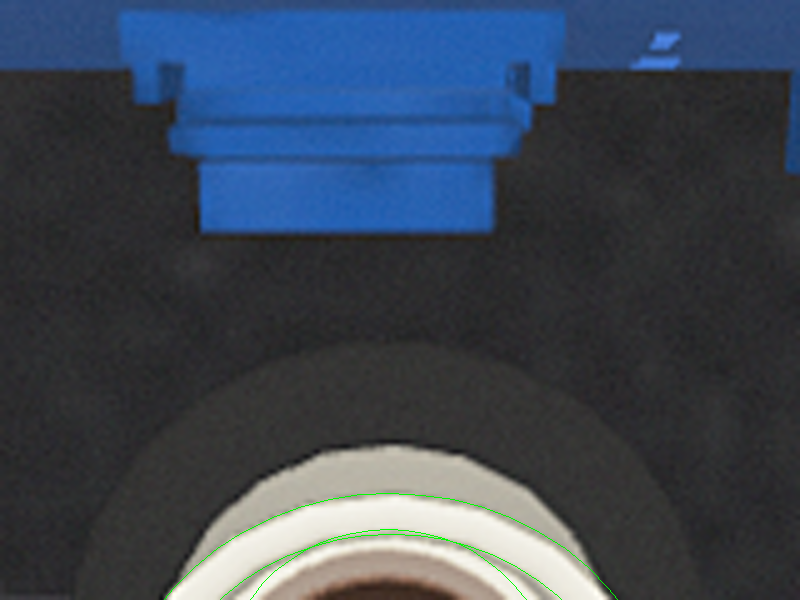

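View pics/od3.png

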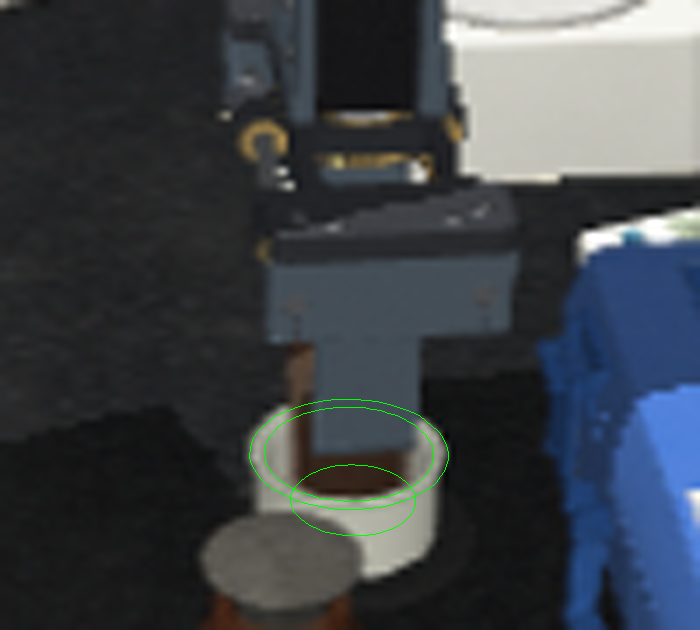

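Call:
arm_command(targets=[[0.7,0,0,0.005,0],[0.7,0,0,0.01,0],[0.7,0,0,0.014,0],[0.7,0,0,0.018,0],[0.7,0,0,0.018,0],[0.7,0,0,0.018,0]])

```text
time_s: 7.38
ee_pos: [519.9, 202.6, 45.4]
ee_rot: [-179.9, -0.0, -0.0]
force: [0.0, 0.3, -0.2]
gripper_width: 43.1
```

```bash
python3 - <<'E'
from h import *
s=env.state();print(s['ee_pos'],s['force'])
env.grab_frame("wrist");s=env.state();print(s['ee_pos'],s['force'])
E
```

```text
[519.9399406  202.64503042  45.44137822] [ 0.00941342  0.28906467 -0.16203976]
[520.06649191 202.65732355  45.58567277] [-0.44013661 -0.23724594 -1.30074429]
```

Call:
arm_command(targets=[[0.7,0,0,0.001,0],[0.7,0,0,0.002,0],[0.7,0,0,0.003,0],[0.7,0,0,0.003,0]])

```text
time_s: 7.77
ee_pos: [520.0, 202.7, 44.0]
ee_rot: [-179.9, -0.1, -0.0]
force: [0.3, -0.4, -1.1]
gripper_width: 42.8
```

Call:
arm_command(targets=[[0.7,0,0,0.001,0],[0.7,0,0,0.002,0],[0.7,0,0,0.002,0],[0.7,0,0,0.002,0]])

```text
time_s: 8.1
ee_pos: [520.1, 202.7, 43.2]
ee_rot: [-179.9, -0.1, -0.0]
force: [-0.0, 0.6, 1.3]
gripper_width: 42.7
```

Call:
arm_command(targets=[[0.7,0,0,0.001,0],[0.7,0,0,0.002,0],[0.7,0,0,0.002,0],[0.7,0,0,0.002,0]])

```text
time_s: 8.43
ee_pos: [520.2, 202.8, 43.1]
ee_rot: [-179.9, -0.1, -0.0]
force: [-2.2, -0.7, 6.2]
gripper_width: 42.5
```

Call:
arm_command(targets=[[0.7,0,0,-0.001,0],[0.48,0,0,-0.001,0],[0.4,0,0,-0.001,0],[0.3,0,0,-0.001,0],[0.2,0,0,-0.001,0],[0.1,0,0,-0.001,0],[0,0,0,-0.001,0],[0,0,0,-0.001,0]])

```text
time_s: 9.1
ee_pos: [520.2, 202.8, 43.5]
ee_rot: [-179.9, -0.1, -0.0]
force: [0.7, -0.6, 0.9]
gripper_width: 84.6
```

```bash
python3 look.py 4 517.5 202; python3 -c "
from h import *
s=env.state();print(s['gripper_width'])"
```

```text
[520.16037794 202.78140808  43.53456572] [-1.79896250e+02 -9.49194342e-02 -4.39105349e-02] 84.59972238280326 [ 0.7 -0.6  0.9]
90.97040846351315
```

View pics/od4.png

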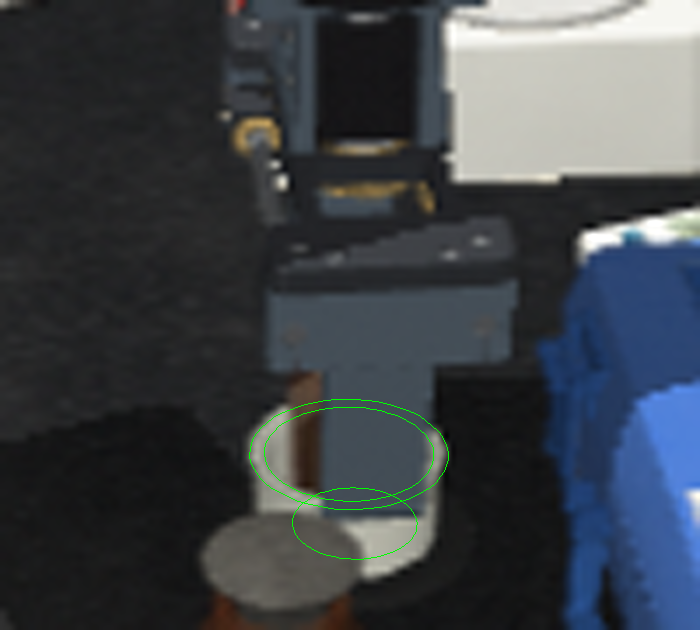

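Released and upright. I'll go straight up to clear the bottle.

Call:
arm_command(targets=[[0,0,0,-0.03,0],[0,0,0,-0.08,0],[0,0,0,-0.15,0],[0,0,0,-0.22,0],[0,0,0,-0.3,0],[0,0,0,-0.36,0],[0,0,0,-0.36,0],[0,0,0,-0.36,0]])

```text
time_s: 9.92
ee_pos: [520.7, 202.8, 225.6]
ee_rot: [-179.8, -0.4, -0.0]
force: [-0.4, -0.2, -0.7]
gripper_width: 91.2
```

Call:
arm_command(targets=[[0,-0.2,0,-0.05,0],[0,-0.2,0,-0.05,0],[0,-0.2,0,-0.05,0],[0,-0.2,0,-0.05,0],[0,-0.2,0,-0.05,0],[0,-0.2,0,-0.05,0]])

```text
time_s: 10.42
ee_pos: [421.0, 202.7, 249.0]
ee_rot: [-179.8, -0.3, -0.0]
force: [-0.3, 0.7, -0.2]
gripper_width: 91.1
```

```bash
python3 - <<'E'
from h import *
s=env.state();print(s['time_s'],s['ee_pos'],s['force'])
sc=env.grab_frame("scene")[:,:,::-1].copy();sd=env.grab_frame("side")[:,:,::-1].copy();w=env.grab_frame("wrist")[:,:,::-1].copy()
cs=[(518,201,109,18),(518,201,38,34.5)]
cv2.imwrite("pics/f_w.png",w)
overlay("scene",sc,cs,(250,110,420,230),4,"pics/f_s.png")
overlay("side",sd,cs,(290,140,410,320),3,"pics/f_d.png")
E
```

```text
10.4167 [420.98202615 202.69112026 248.95369258] [-0.30221074  0.70932034 -0.15129263]
```

View pics/f_s.png

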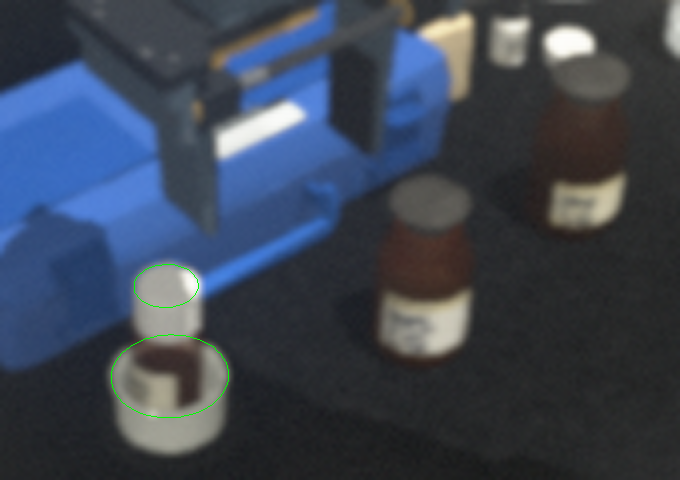

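View pics/f_d.png

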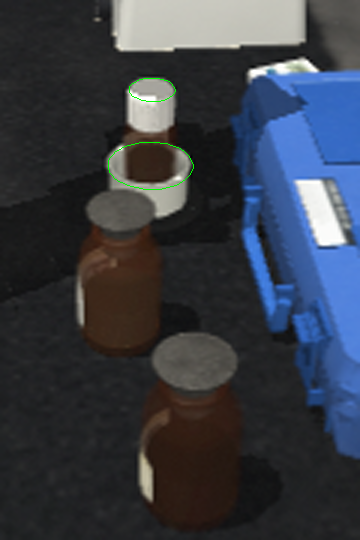

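View pics/f_w.png

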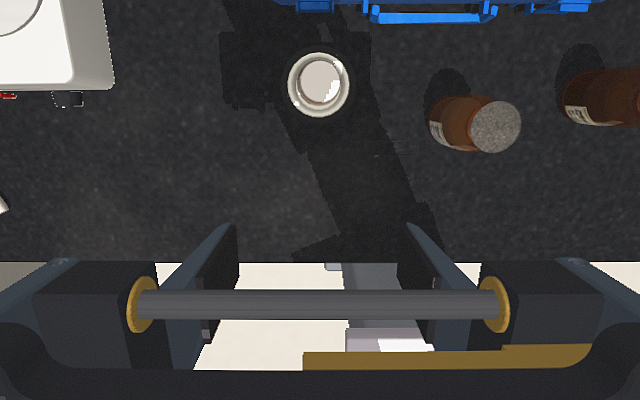

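The cap sits where predicted for a bottle standing on the cup floor: its outline matches the 109 mm circle in both fixed views, and it is concentric with the cup in the wrist view at (320,83). Both dark-stoppered bottles stand undisturbed.

```bash
python3 -c "
from workcell import env
print(env.state()['time_s'],abs(env.state()['qvel']).max());print(env.job_done())"
```

```text
10.5667 0.23356619504153917
the job is handed in; nothing more can be done
None
```

The 44 mm white-capped bottle is standing upright on the floor of the cup, and I handed the job in at 10.6 s. I gripped it round the body with 15 N and lowered it in small steps until the wrist felt a light contact of about 6 N. I then released it and backed the arm well clear.

- **Final checks:** in both fixed cameras the cap outline matches the predicted circle at 109 mm, the height for a bottle resting on the cup floor. In the wrist view the cap is concentric with the cup. The two wide bottles were never touched and still stand upright.
- **Disagreements:** the cameras differed by 3–4 mm on the cup's sideways position: y was about 199 mm from the fixed cameras and 201–203 mm from the wrist camera. I used 202 mm after checking the held bottle just above the rim. The scene camera also showed bottles leaning slightly less than the calibration predicts. No check failed.

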